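# Make up a tea pack to weight on the spring scale

## Task

Make up a tea pack by weight: stand tea tins one at a time in the tray of the spring scale, each slid gently along until it rests against the end stop or the tin before it, so that the row is closed up, and go on until the red pointer has sunk into the green mark. Never press the tray so far that the pointer drops below the green, never shove the end stop hard, leave the spare tins standing on the counter and the other things where they are.

Things in the scene. Friction and masses are not known exactly. Their poses are not given: they have to be found in the camera images.
- scale: Blue spring kitchen scale, fixed to the counter, base 130 (x) x 200 (y) x 85 mm high. Origin: centre of its underside; z up. Its own y runs along the tray, from the end-stop end (-y) to the open end (+y); its own x points across the tray to the white gauge plate on its +x face.
- tray (a point): Centre of the floor of the aluminium tray (the scale pan), axes as the scale's; 150 mm above the counter when empty. A straight channel 235 mm long along its y (ends at y = -117.5 and +117.5 mm, no end walls), 58 mm wide inside, side walls 4 mm thick rising 10 mm above the floor. Holds three tins in a row along y. Moves only straight up and down.
- stopzone (a point): Middle of the stretch of tray floor, 85 mm from the tray's centre towards -y, where the orange end stop is clamped (plate 54 mm wide, 6 thick, its top 31 mm above the floor, black post behind). The face that the first tin rests on looks to +y and lies up to 15 mm either side of this point: where is not measured, so feel for it. It does not slip; push it with less than 18 N.
- pan (a joint): How far the tray has sunk below its empty height, m (0 empty, 0.055 at the bottom). A damped spring carries it: 200 N/m, 5 mm per newton; it settles in about half a second. One tin sinks it by about 12 mm (10.4 to 14.1 mm). Pushing down on it sinks it too.
- pointer (a point): Tip line of the red pointer (40 x 3 mm bar in front of the gauge plate) that goes up and down with the tray; 120 mm above the counter when the tray is empty.
- mark (a point): Centre of the green mark, a clip 18 mm high and 46 mm wide on the gauge plate (edges 9 mm above and below this point). Its top edge is set 15 to 28 mm below the empty pointer. Two or three tins are needed; the first that brings the pointer into the green never carries it past.
- tin1: Square blue tea tin, 50 x 50 mm, straight sides 72 mm high, with a round steel lid 38 mm across on top (80 mm in all); about 250 g, each a little different (212 to 288 g). Origin: centre of its underside, z up, x and y square to the sides.
- tin2: Square red tea tin, 50 x 50 mm, straight sides 72 mm high, with a round steel lid 38 mm across on top (80 mm in all); about 250 g, each a little different (212 to 288 g). Origin: centre of its underside, z up, x and y square to the sides.
- tin3: Square green tea tin, 50 x 50 mm, straight sides 72 mm high, with a round steel lid 38 mm across on top (80 mm in all); about 250 g, each a little different (212 to 288 g). Origin: centre of its underside, z up, x and y square to the sides.
- tin4: Square yellow tea tin, 50 x 50 mm, straight sides 72 mm high, with a round steel lid 38 mm across on top (80 mm in all); about 250 g, each a little different (212 to 288 g). Origin: centre of its underside, z up, x and y square to the sides.
- jar: Bystander: glass jar with a cork lid, 64 mm across, 100 mm high, standing among the tins. Origin: on its underside.
- fruitbowl: Bystander: yellow bowl of fruit, 200 mm across. Origin: on its underside.
- pencilcup: Bystander: white cup of pencils, 72 mm across, 145 mm high. Origin: on its underside.
- saucerbowl: Bystander: small bowl on a blue saucer, 140 mm across, 50 mm high. Origin: on its underside.
- books: Bystander: pile of books, 150 x 210 x 60 mm. Origin: on its underside.
- scoop: Bystander: spoon lying on the counter, along its x. Origin: on its underside.
- mug: Bystander: white mug, 80 mm across, 90 mm high, handle at its +y. Origin: on its underside.

How it is judged:
By the outcome, as a careful person would: the job done as asked, in the order asked, and still so for the second after the job is handed in, with the robot touching nothing.
It also fails if it takes over 72 s, if anything falls off the work surface, if the arm or the gripper's body presses on something with over 40 N, if the wrist force passes 120 N, or if a joint passes its speed limit or range.

## Robot

A 7-joint arm with a two-finger parallel gripper is mounted at the origin on the work surface. World frame = base frame: x ahead of the robot, y to its left, z up, the work surface at z = 0. Lengths are in m, angles in degrees, forces in N, time in s.
With the tool pointing down it reaches from about 0.425 to 0.875 m from the base axis. Payload 4.7 kg.
Tool frame: the origin (TCP) lies at the very end of the fingers, on their centre line; the grasp point (between the pads) lies env.hold_point_z behind it (env.hold_point_z is the distance from the TCP to the grasp point, in m); z points along the fingers, y is the line along which they close (so a half turn about z gives the same grasp; the last joint's range is limited). The gripper opens to 87 mm and grips with 3 to 60 N. Pads are 19 mm wide; open, the fingers measure 117 mm over their backs; the gripper's body (75 mm by 190 mm) begins 51 mm behind the grasp point.
Start: joints at [-63.02, 18.392, -4.016, 83.108, 1.295, 78.541, -3.26], TCP at [0.287, 0.583, 0.223] pointing down, gripper open.
Joint ranges: [-163.93, 163.93], [-17.29, 119.83], [-79.2, 71.16], [3.27, 140.29], [-89.18, 269.18], [5.43, 117.66], [-154.24, 154.24]. Speed limits (degrees/s): [147.25, 147.25, 180, 180, 180, 180, 180].

## Interface

Orientations are given as [roll, pitch, yaw] about the fixed x, y, z axes, in that order (R = Rz(yaw) Ry(pitch) Rx(roll)).
In Python, from cell import env gives the robot as it stands.
- The arm moves only by the shell command python3 -m jog 'ROWS' [FORCE]. ROWS is JSON, a list of rows, each an object with "dp": the shift along the tool's x, y, z in cm, a list of three; "twist": the turn about the tool's z in degrees; "fingers": the opening, from 0 (shut) to 1 (fully open). A call has 1 to 8 rows; each row is the pose to reach, as a shift and turn from the pose commanded when the call began, along the tool's axes at that moment; what a row does not reach only later rows make up. A row lasts 1/8 s, in which the tool goes at most 62.5 mm and 10.7 degrees, less where a joint would pass 70% of its speed; a pose out of reach is approached as far as the arm can. A call with a gripper value outside its range is refused whole. The fingers move at their own pace and stop on an object; FORCE is the grip in N (left out, the last holds). Time passes only in rows, so rows that repeat a pose let the fingers close. It gives the time, the measured TCP pose, the force, the opening and the grip force at its end, in the units of the state.
- env.get_obs(): the state, without advancing time (a new reading comes with each control period).
- env.read_camera(name): name is "scene" or "top" or "wrist"; returns a dict with "pixels" (400x640x3 uint8, blue, green, red), "depth" (400x640 float32, m along the optical axis (not along the pixel's ray), 0 where there is no reading), "fx", "fy", "cx", "cy" (pixels), "rvec" (rotation vector, rad) and "tvec" (3), from world to camera coordinates, as OpenCV has them. Camera axes: x right, y down, z forward; pixel columns grow to the right and rows downward; lengths in m; the calibration is good to about 2 mm. A picture is of the moment at which its call begins.
- env.sign_off(): hands the job in; it is judged then, once.
The state is a dict: "time_s": time; "qpos": joint angles; "joint_velocities": joint speeds; "effort": joint torques, N m; "tool_pos": TCP position; "tool_rot": TCP orientation; "force": force on the tool from outside, world axes, zero at the start; "wrist_torque": the same for the moment, N m; "grip_width": finger opening in m; "grasp_force": force on a finger pad.
Only numpy, scipy, OpenCV 4.12 (cv2) and the standard library are available. Lean on these libraries where they do the work, as an engineer would, in place of code of your own. Each camera call takes 0.05 s, during which the arm holds its last target. There are 200 camera calls.

## Working session

There is one attempt and no reset: what is moved stays moved. The work goes in short steps, Python scripts to look and compute and a shell command to move; the robot and the scene stay as the last step left them, time stands still between calls to the robot, and variables do not carry over. Pictures are saved under pics/ and viewed, at most 10 in all, crops included, and the job is handed in when it is done.

```bash
mkdir -p pics; ls
cat > h.py <<'E'
import numpy as np, cv2
from cell import env
def cam(n): return env.read_camera(n)
def world(c,u,v,d=None):
    """pixel -> world by depth (median 3x3)"""
    u,v=int(round(u)),int(round(v))
    if d is None:
        p=c["depth"][v-1:v+2,u-1:u+2]; p=p[p>0]; d=np.median(p)
    R=cv2.Rodrigues(np.array(c["rvec"],float))[0]
    return R.T@(np.array([(u-c["cx"])/c["fx"]*d,(v-c["cy"])/c["fy"]*d,d])-np.array(c["tvec"]).ravel())
def cloud(c):
    R=cv2.Rodrigues(np.array(c["rvec"],float))[0]
    d=c["depth"].astype(float); v,u=np.indices(d.shape)
    P=np.stack([(u-c["cx"])/c["fx"]*d,(v-c["cy"])/c["fy"]*d,d],-1)-np.array(c["tvec"]).ravel()
    P=P@R; P[d<=0]=np.nan
    return P
def proj(c,p):
    return cv2.projectPoints(np.array(p,float).reshape(-1,3),np.array(c["rvec"],float),np.array(c["tvec"],float),np.array([[c["fx"],0,c["cx"]],[0,c["fy"],c["cy"]],[0,0,1.]]),None)[0].reshape(-1,2)
E
python3 - <<'E'
from h import *
a=cam("scene");b=cam("top")
cv2.imwrite("pics/scene.png",a["pixels"]);cv2.imwrite("pics/top.png",b["pixels"])
np.savez("top.npz",**b); np.savez("scene.npz",**a)
print(env.get_obs(),env.hold_point_z)
E
```

```text
pics
{'time_s': 0.1, 'qpos': array([-63.02160507,  18.43557186,  -4.0142629 ,  83.16798394,
         1.29537914,  78.54213813,  -3.25848029]), 'joint_velocities': array([-0.04770385, -0.09736646, -0.0539196 , -0.08318836,  0.05616065,
        0.09385864, -0.02392296]), 'effort': array([ 4.36910182e-05, -4.92570841e+01, -4.05712584e-01, -3.13395989e+01,
       -6.41956413e-02,  3.96241061e-02,  5.95615393e-05]), 'tool_pos': array([0.28651583, 0.58288376, 0.22156149]), 'tool_rot': array([-1.79899556e+02,  6.29670233e-03,  1.53831598e+02]), 'force': array([ 0.47240754, -0.38935014, -0.51929713]), 'wrist_torque': array([ 0.04087446,  0.03153756, -0.02477259]), 'grasp_force': 0.0, 'grip_width': 0.08705350528976653} 0.0187
```

View pics/scene.png

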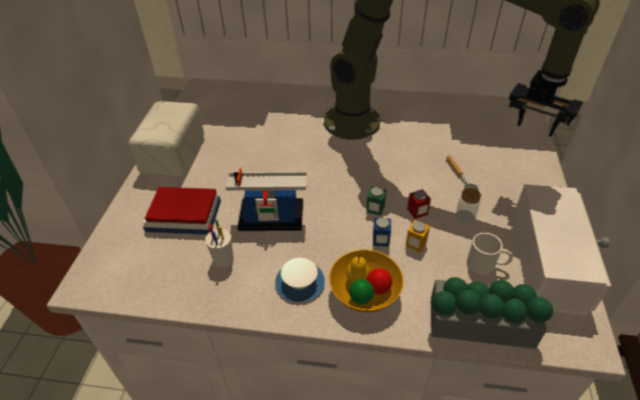

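View pics/top.png

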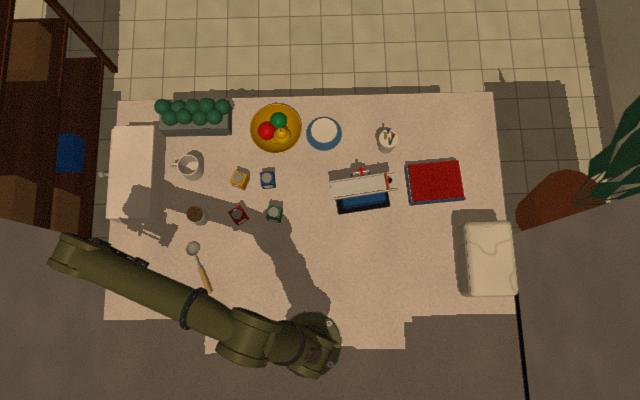

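The scene view shows the arm at the top right, the scale with its tray at (267,200), four tins at (375–430,195–245) and the fruit bowl in front. In the top view, the tins are yellow (240,178), blue (267,179), green (274,212) and red (238,214). The tray is around (360,186), with the end stop at its right end (388,182).

Run:
```python
from h import *
b=dict(np.load("top.npz"));a=dict(np.load("scene.npz"))
P=cloud(b);z=P[...,2]
for n,(u,v) in dict(blue=(267,179),red=(238,214),green=(274,212),yellow=(240,178),jar=(195,214)).items():
    w=np.zeros(z.shape,bool);w[v-14:v+15,u-14:u+15]=1
    m=w&(z>0.055)&(z<0.12); q=P[m]
    # body top rect 
    t=q[(q[:,2]>0.062)][:,:2]
    r=cv2.minAreaRect((t*1000).astype(np.float32))
    l=P[w&(z>0.076)&(z<.12)]
    print(n,r,'lid',l.mean(0).round(4),len(l),len(t))
w=np.zeros(z.shape,bool);w[155:215,320:400]=1
m=w&(z>0.14)&(z<0.17);q=P[m]
print('tray',cv2.minAreaRect((q[:,:2]*1000).astype(np.float32)),np.median(q[:,2]),len(q))
print('stop cand',P[w&(z>.17)].round(3)[::3])
S=cloud(a);zz=S[...,2];w=np.zeros(zz.shape,bool);w[165:205,215:315]=1
q=S[w&(zz>.14)&(zz<.165)];print('tray scene',cv2.minAreaRect((q[:,:2]*1000).astype(np.float32)),np.median(q[:,2]))
c=cv2.resize(np.ascontiguousarray(b["pixels"][150:225,185:405]),None,fx=3.6,fy=3.6,interpolation=cv2.INTER_CUBIC)
d=cv2.resize(np.ascontiguousarray(a["pixels"][160:240,215:315]),None,fx=4,fy=4,interpolation=cv2.INTER_CUBIC)
o=np.zeros((600,800,3),np.uint8);o[:c.shape[0],:c.shape[1]]=c[:, :800];o[275:595,:400]=d
cv2.imwrite("pics/crop1.png",o)
```

```text
blue ((598.6382446289062, 148.25038146972656), (52.60839080810547, 49.28605651855469), 0.129465252161026) lid [0.5987 0.1482 0.0814] 82 189
red ((465.37139892578125, 256.3957824707031), (50.28828048706055, 50.291664123535156), 32.282981872558594) lid [0.4644 0.2564 0.0809] 96 193
green ((468.86907958984375, 123.6822509765625), (49.895042419433594, 50.24573516845703), 79.25704956054688) lid [0.47   0.1233 0.0807] 87 189
yellow ((599.9480590820312, 252.6362762451172), (52.175209045410156, 51.55493927001953), 68.3111343383789) lid [0.5991 0.2536 0.0809] 91 192
jar ((464.40350341796875, 404.2350158691406), (58.292808532714844, 56.44056701660156), 12.503008842468262) lid [0.465  0.4038 0.0981] 220 260
tray ((560.7877807617188, -200.91368103027344), (103.97030639648438, 235.19252014160156), 7.542899131774902) 0.15153663298351375 1245
stop cand [[ 0.581 -0.277  0.172]
 [ 0.574 -0.279  0.181]
 [ 0.571 -0.279  0.181]
 [ 0.567 -0.282  0.181]
 [ 0.564 -0.282  0.18 ]
 [ 0.558 -0.284  0.191]
 [ 0.56  -0.296  0.182]
 [ 0.556 -0.285  0.185]
 [ 0.554 -0.294  0.19 ]
 [ 0.552 -0.284  0.187]
 [ 0.551 -0.294  0.188]
 [ 0.547 -0.287  0.19 ]
 [ 0.548 -0.279  0.173]
 [ 0.545 -0.279  0.172]
 [ 0.539 -0.281  0.181]
 [ 0.535 -0.284  0.181]
 [ 0.529 -0.281  0.176]
 [ 0.526 -0.284  0.176]]
tray scene ((559.6290283203125, -203.37844848632812), (109.43231964111328, 235.7854461669922), 6.928766250610352) 0.15174505732446628
```

View pics/crop1.png

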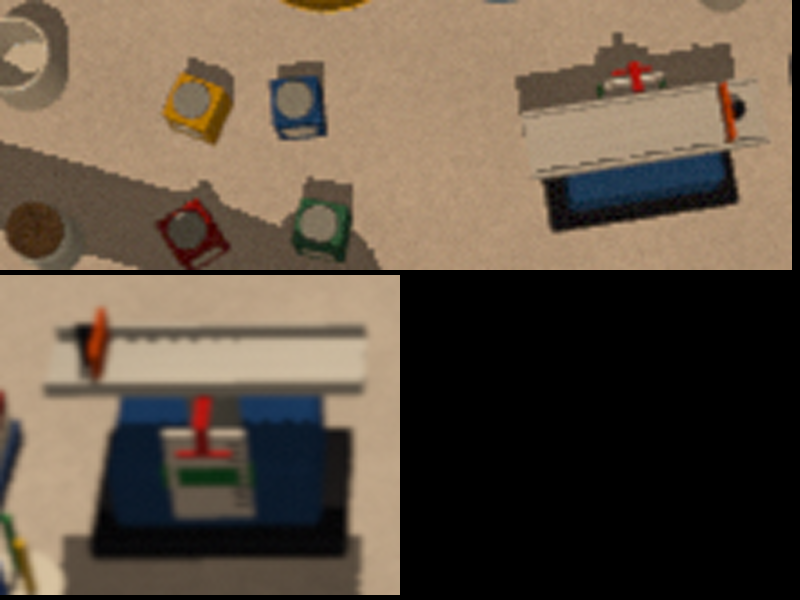

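The enlarged crop shows the tray turned a few degrees, with its end stop at crop (730,110), and the green mark a little below the pointer. All the tins have free space around them. Next I refine the tray and mark measurements.

```bash
cat >> h.py <<'E'
def go(o,p,yaw):
    """dp cm & twist deg from obs o to world TCP p, yaw (tool down)"""
    t=np.radians(o["tool_rot"][2]);d=np.array(p)-o["tool_pos"]
    X=np.array([np.cos(t),np.sin(t),0]);Y=np.array([np.sin(t),-np.cos(t),0])
    return (100*np.array([d@X,d@Y,-d[2]])).round(2), round((o["tool_rot"][2]-yaw+180)%360-180,1)
E
python3 - <<'E'
from h import *
b=dict(np.load("top.npz"));a=dict(np.load("scene.npz"))
P=cloud(b);z=P[...,2]
for nm,c,box in(("top",b,(155,215,320,400)),("scene",a,(165,240,215,315))):
    P=cloud(c);z=P[...,2];w=np.zeros(z.shape,bool);w[box[0]:box[1],box[2]:box[3]]=1
    q=P[w&(z>.147)&(z<.166)][:,:2]
    th=np.radians(7.3);ex=np.array([np.cos(th),np.sin(th)]);ey=np.array([-ex[1],ex[0]])
    x,y=q@ex,q@ey
    print(nm,np.histogram(x,bins=np.arange(.46,.62,.006)))
    g=(x>.49)&(x<.60)
    # edges per y-slice
    L=[]
    for k in np.arange(y.min()+.01,y.max()-.01,.01):
        s=x[(y>k)&(y<k+.01)]; L.append((k+.005,np.percentile(s,3),np.percentile(s,97)))
    L=np.array(L);print(y.min(),y.max());print(L.round(3).T)
c=a;P=cloud(c);px=c["pixels"].astype(int);B,G,R=px[...,0],px[...,1],px[...,2]
w=np.zeros(B.shape,bool);w[190:225,250:290]=1
m=w&(G>R+25)&(G>B+10);print('green',P[m][:,2].min(),P[m][:,2].max(),np.median(P[m],0))
m=w&(R>G+60)&(R>B+60);v,u=np.where(m);print([(r,u[v==r].min(),u[v==r].max(),P[r,u[v==r]][:,2].mean().round(4)) for r in sorted(set(v))])
m=w&(G>R+25)&(G>B+10);v,u=np.where(m);print([(r,u[v==r].min(),u[v==r].max(),P[r,u[v==r]][:,2].mean().round(4)) for r in sorted(set(v))])
P=cloud(b);print('bowl',np.nanmax(P[105:152,252:300,2]),P[150,275])
print(go(env.get_obs(),(.469,.1235,.20),79.3))
E
```

```text
top (array([  0,   0,   0, 101,  70,  89,  88,  84,  89,  83,  78,  89,  83,
       115,  37,   3,   2,   4,   3,   2,   1,   0,   0,   0,   0,   0]), array([0.46 , 0.466, 0.472, 0.478, 0.484, 0.49 , 0.496, 0.502, 0.508,
       0.514, 0.52 , 0.526, 0.532, 0.538, 0.544, 0.55 , 0.556, 0.562,
       0.568, 0.574, 0.58 , 0.586, 0.592, 0.598, 0.604, 0.61 , 0.616]))
-0.3881412559212199 -0.15294556125769918
[[-0.373 -0.363 -0.353 -0.343 -0.333 -0.323 -0.313 -0.303 -0.293 -0.283
  -0.273 -0.263 -0.253 -0.243 -0.233 -0.223 -0.213 -0.203 -0.193 -0.183
  -0.173 -0.163]
 [ 0.481  0.481  0.48   0.482  0.481  0.48   0.481  0.481  0.48   0.484
   0.48   0.482  0.481  0.482  0.481  0.481  0.48   0.48   0.48   0.48
   0.48   0.479]
 [ 0.543  0.545  0.546  0.545  0.545  0.543  0.546  0.543  0.544  0.542
   0.574  0.558  0.542  0.544  0.543  0.544  0.543  0.543  0.541  0.542
   0.544  0.542]]
scene (array([  0,   0,  11, 195, 130,  89,  93,  88,  90, 107, 102,  72,   8,
       146, 185,   8,   5,   4,   6,   3,   4,   0,   0,   0,   0,   0]), array([0.46 , 0.466, 0.472, 0.478, 0.484, 0.49 , 0.496, 0.50
[... 1462 characters left out ...]
, np.int64(264), np.int64(265), np.float64(0.1419)), (np.int64(201), np.int64(265), np.int64(265), np.float64(0.1345)), (np.int64(202), np.int64(265), np.int64(266), np.float64(0.1324)), (np.int64(203), np.int64(264), np.int64(266), np.float64(0.126)), (np.int64(204), np.int64(259), np.int64(272), np.float64(0.1223)), (np.int64(205), np.int64(260), np.int64(271), np.float64(0.1189))]
[(np.int64(209), np.int64(255), np.int64(273), np.float64(0.0948)), (np.int64(210), np.int64(260), np.int64(273), np.float64(0.0916)), (np.int64(211), np.int64(261), np.int64(273), np.float64(0.0862))]
bowl 0.12355292591103258 [0.71896904 0.12082485 0.02247722]
(array([-36.64, -33.18,   2.16]), np.float64(74.5))
```

```bash
python3 -m jog '[{"dp":[-6,-5.5,0],"twist":10,"fingers":1},{"dp":[-11,-10,0.5],"twist":20,"fingers":1},{"dp":[-16,-14.5,1],"twist":30,"fingers":1},{"dp":[-21,-19,1],"twist":40,"fingers":1},{"dp":[-26,-23.5,1],"twist":50,"fingers":1},{"dp":[-31,-28,2],"twist":60,"fingers":1},{"dp":[-35,-31.5,2],"twist":70,"fingers":1},{"dp":[-36.6,-33.2,2.2],"twist":74.5,"fingers":1}]'
python3 - <<'E'
from h import *
o=env.get_obs();c=cam("wrist");cv2.imwrite("pics/w1.png",c["pixels"])
P=cloud(c);q=P[(P[...,2]>.062)&(P[...,2]<.085)];q=q[np.hypot(q[:,0]-.469,q[:,1]-.1235)<.045]
r=cv2.minAreaRect((q[:,:2]*1000).astype(np.float32));print(r,len(q),o["tool_pos"],o["tool_rot"])
l=P[(P[...,2]>.077)&(P[...,2]<.085)];l=l[np.hypot(l[:,0]-.469,l[:,1]-.1235)<.04];print(l.mean(0),(l.max(0)+l.min(0))/2,len(l))
E
```

```text
time_s: 1.1
tool_pos: [0.4692, 0.1217, 0.2004]
tool_rot: [180.0, -0.0, 79.1]
force: [1.1, -0.1, 0.2]
grip_width: 0.0874
grasp_force: 0.0
((468.8393249511719, 121.27484893798828), (50.44076919555664, 49.95207977294922), 77.65858459472656) 2511 [0.46916044 0.12165589 0.20036662] [ 1.79988925e+02 -1.36100337e-02  7.90978477e+01]
[0.468851   0.12178197 0.07930918] [0.46877621 0.12133546 0.0792421 ] 1144
```

```bash
python3 -m jog '[{"dp":[0,0,5],"twist":1.4,"fingers":1},{"dp":[0,0,10],"twist":1.4,"fingers":1},{"dp":[0,0,13.5],"twist":1.4,"fingers":1},{"dp":[0,0,15.5],"twist":1.4,"fingers":1},{"dp":[0,0,15.5],"twist":1.4,"fingers":0.4},{"dp":[0,0,15.5],"twist":1.4,"fingers":0.4},{"dp":[0,0,15.5],"twist":1.4,"fingers":0.4},{"dp":[0,0,15.5],"twist":1.4,"fingers":0.4}]' 12
python3 - <<'E'
from h import *
o=env.get_obs();th=np.radians(7.4)
ex=np.array([np.cos(th),np.sin(th)]);ey=np.array([-ex[1],ex[0]]);C=np.array([.5432,-.2031])
o["tool_pos"][2]+=0
p=C+ey*-.02; print(p,go(o,[*p,.25],97.4))
E
```

```text
time_s: 2.15
tool_pos: [0.4694, 0.1243, 0.0464]
tool_rot: [179.9, -0.1, 77.9]
force: [0.1, 0.4, 0.4]
grip_width: 0.055
grasp_force: 0.0
[ 0.54577591 -0.22293342] (array([-32.36,  14.73, -20.36]), np.float64(-19.5))
```

```bash
python3 -m jog '[{"dp":[0,0,0],"twist":0,"fingers":0.4},{"dp":[0,0,0],"twist":0,"fingers":0.4},{"dp":[0,0,-1],"twist":0,"fingers":0.4},{"dp":[0,0,-4],"twist":0,"fingers":0.4},{"dp":[0,0,-9],"twist":0,"fingers":0.4},{"dp":[0,0,-14],"twist":0,"fingers":0.4},{"dp":[0,0,-18],"twist":0,"fingers":0.4},{"dp":[0,0,-20],"twist":0,"fingers":0.4}]' 12
python3 - <<'E'
from h import *
o=env.get_obs();print(o["force"],o["grasp_force"])
print(go(o,[.5458,-.2229,.25],97.4))
E
```

```text
time_s: 3.15
tool_pos: [0.4693, 0.124, 0.2482]
tool_rot: [179.9, -0.1, 77.9]
force: [0.1, -0.0, -2.5]
grip_width: 0.0498
grasp_force: 12.0
[ 0.12869541 -0.034033   -2.47165464] 11.994629645487294
(array([-32.32,  14.74,  -0.18]), np.float64(-19.5))
```

```bash
python3 -m jog '[{"dp":[-5,2.2,0],"twist":-3,"fingers":0.4},{"dp":[-10.5,4.8,0],"twist":-7,"fingers":0.4},{"dp":[-16,7.3,0],"twist":-11,"fingers":0.4},{"dp":[-21.5,9.8,0],"twist":-15,"fingers":0.4},{"dp":[-27,12.3,0],"twist":-18,"fingers":0.4},{"dp":[-31,14.1,0],"twist":-19.5,"fingers":0.4},{"dp":[-32.3,14.7,0],"twist":-19.5,"fingers":0.4},{"dp":[-32.3,14.7,0],"twist":-19.5,"fingers":0.4}]'
python3 - <<'E'
from h import *
o=env.get_obs();print(o["tool_pos"])
c=cam("wrist");cv2.imwrite("pics/w2.png",c["pixels"])
P=cloud(c);z=P[...,2];q=P[(z>.14)&(z<.168)][:,:2];q=q[(abs(q[:,0]-.543)<.1)&(abs(q[:,1]+.2)<.2)]
th=np.radians(7.4);ex=np.array([np.cos(th),np.sin(th)]);ey=np.array([-ex[1],ex[0]]);C=np.array([.5432,-.2031])
x,y=(q-C)@ex,(q-C)@ey
print(x.min(),x.max(),y.min(),y.max(),len(x))
for k in np.arange(-.14,.14,.02):
    s=x[(y>k)&(y<k+.02)]
    if len(s)>20: print(round(k+.01,3),np.percentile(s,[2,98]).round(4),len(s))
q=P[(z>.172)&(z<.184)];s=np.c_[(q[:,:2]-C)@ex,(q[:,:2]-C)@ey,q[:,2]];s=s[abs(s[:,0])<.04];print('stop',len(s),np.percentile(s[:,1],[2,25,50,75,98]) if len(s) else '')
E
```

```text
time_s: 4.15
tool_pos: [0.5445, -0.2228, 0.2451]
tool_rot: [-179.9, -0.0, 97.3]
force: [0.8, 0.5, -2.0]
grip_width: 0.0499
grasp_force: 12.0
[ 0.54446978 -0.22284407  0.24510805]
-0.03460151468320982 0.06807843102891509 -0.015358224573526508 0.11488574668594173 13907
-0.01 [-0.0328  0.0653] 1246
0.01 [-0.0329  0.058 ] 2006
0.03 [-0.0331  0.0304] 1994
0.05 [-0.0331  0.0304] 2104
0.07 [-0.0332  0.0303] 2237
0.09 [-0.0332  0.0302] 2439
0.11 [-0.0332  0.0301] 1881
stop 0
```

View pics/w2.png

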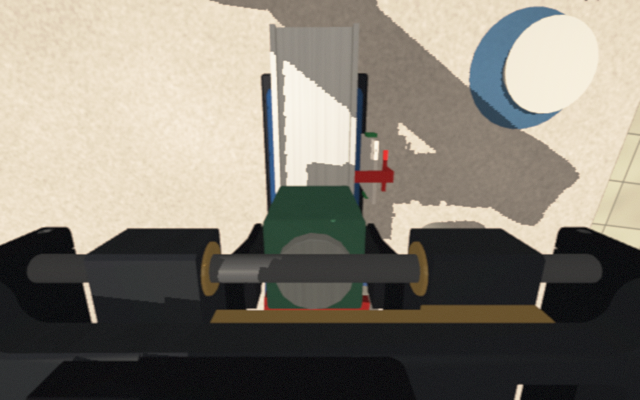

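The wrist view shows the green tin at (315,245), held centrally over the tray, with free floor ahead. It is within about 1.5 mm sideways. I'll lower it next.

```bash
python3 -m jog '[{"dp":[0,0,1],"twist":0,"fingers":0.4},{"dp":[0,0,2.5],"twist":0,"fingers":0.4},{"dp":[0,0,3.5],"twist":0,"fingers":0.4},{"dp":[0,0,3.8],"twist":0,"fingers":0.4},{"dp":[0,0,3.8],"twist":0,"fingers":0.4},{"dp":[0,0,3.8],"twist":0,"fingers":0.4}]'
python3 - <<'E'
from h import *
o=env.get_obs();th=np.radians(7.5)
ex=np.array([np.cos(th),np.sin(th)]);ey=np.array([-ex[1],ex[0]]);C=np.array([.5418,-.2033])
d=o["tool_pos"][:2]-C;print(d@ex,d@ey,o["force"],o["tool_rot"])
E
```

```text
time_s: 4.95
tool_pos: [0.5452, -0.2228, 0.208]
tool_rot: [180.0, 0.0, 97.4]
force: [-0.1, -1.0, -1.7]
grip_width: 0.0496
grasp_force: 12.0
0.0008548053069222191 -0.01982507749500734 [-0.07141391 -0.96666051 -1.70728165] [1.79951641e+02 1.70069012e-02 9.74180462e+01]
```

```bash
python3 -m jog '[{"dp":[0,-0.08,0.5],"twist":0,"fingers":0.4},{"dp":[0,-0.08,0.9],"twist":0,"fingers":0.4},{"dp":[0,-0.08,1.2],"twist":0,"fingers":0.4},{"dp":[0,-0.08,1.5],"twist":0,"fingers":0.4},{"dp":[0,-0.08,1.8],"twist":0,"fingers":0.4},{"dp":[0,-0.08,2.1],"twist":0,"fingers":0.4},{"dp":[0,-0.08,2.1],"twist":0,"fingers":0.4},{"dp":[0,-0.08,2.1],"twist":0,"fingers":0.4}]'; python3 -m jog '[{"dp":[-0.3,0,0],"twist":0,"fingers":0.4},{"dp":[-0.7,0,0],"twist":0,"fingers":0.4},{"dp":[-1.1,0,0],"twist":0,"fingers":0.4},{"dp":[-1.5,0,0],"twist":0,"fingers":0.4},{"dp":[-1.5,0,0],"twist":0,"fingers":0.4},{"dp":[-1.5,0,0],"twist":0,"fingers":0.4}]'
```

```text
time_s: 5.95
tool_pos: [0.5442, -0.2227, 0.1867]
tool_rot: [180.0, -0.0, 97.4]
force: [-0.6, 1.8, -0.8]
grip_width: 0.05
grasp_force: 12.0
time_s: 6.7
tool_pos: [0.5461, -0.2384, 0.1867]
tool_rot: [180.0, 0.1, 97.4]
force: [-1.1, -2.3, -0.2]
grip_width: 0.0497
grasp_force: 12.0
```

```bash
python3 -m jog '[{"dp":[-0.2,0,0],"twist":0,"fingers":0.4},{"dp":[-0.4,0,0],"twist":0,"fingers":0.4},{"dp":[-0.6,0,0],"twist":0,"fingers":0.4},{"dp":[-0.7,0,0],"twist":0,"fingers":0.4},{"dp":[-0.7,0,0],"twist":0,"fingers":0.4}]';  python3 -m jog '[{"dp":[-0.1,0,0],"twist":0,"fingers":0.4},{"dp":[-0.2,0,0],"twist":0,"fingers":0.4},{"dp":[-0.2,0,0],"twist":0,"fingers":0.4}]'; python3 -m jog '[{"dp":[-0.1,0,0],"twist":0,"fingers":0.4},{"dp":[-0.2,0,0],"twist":0,"fingers":0.4},{"dp":[-0.2,0,0],"twist":0,"fingers":0.4}]'
```

```text
time_s: 7.32
tool_pos: [0.5471, -0.2447, 0.1866]
tool_rot: [180.0, 0.0, 97.4]
force: [-0.3, 0.6, -0.9]
grip_width: 0.0498
grasp_force: 12.0
time_s: 7.7
tool_pos: [0.5473, -0.2467, 0.1866]
tool_rot: [180.0, 0.0, 97.4]
force: [-0.5, 1.3, -1.0]
grip_width: 0.0498
grasp_force: 12.0
time_s: 8.07
tool_pos: [0.5475, -0.2487, 0.1866]
tool_rot: [180.0, 0.0, 97.4]
force: [-0.1, 0.4, -1.0]
grip_width: 0.0501
grasp_force: 12.0
```

```bash
python3 -m jog '[{"dp":[-0.1,0,0],"twist":0,"fingers":0.4},{"dp":[-0.2,0,0],"twist":0,"fingers":0.4},{"dp":[-0.2,0,0],"twist":0,"fingers":0.4}]'; python3 -m jog '[{"dp":[-0.1,0,0],"twist":0,"fingers":0.4},{"dp":[-0.1,0,0],"twist":0,"fingers":0.4}]'; python3 -m jog '[{"dp":[-0.1,0,0],"twist":0,"fingers":0.4},{"dp":[-0.1,0,0],"twist":0,"fingers":0.4}]'
```

```text
time_s: 8.45
tool_pos: [0.5478, -0.2507, 0.1866]
tool_rot: [180.0, 0.0, 97.4]
force: [-0.3, 0.2, -0.7]
grip_width: 0.0501
grasp_force: 12.0
time_s: 8.7
tool_pos: [0.5479, -0.2517, 0.1866]
tool_rot: [180.0, 0.0, 97.4]
force: [-0.5, 1.1, 0.4]
grip_width: 0.05
grasp_force: 12.0
time_s: 8.95
tool_pos: [0.5481, -0.2526, 0.1865]
tool_rot: [180.0, 0.0, 97.4]
force: [0.2, 0.7, -0.1]
grip_width: 0.0498
grasp_force: 12.0
```

```bash
python3 -m jog '[{"dp":[-0.1,0,0],"twist":0,"fingers":0.4},{"dp":[-0.1,0,0],"twist":0,"fingers":0.4}]'; python3 -m jog '[{"dp":[-0.1,0,0],"twist":0,"fingers":0.4},{"dp":[-0.1,0,0],"twist":0,"fingers":0.4}]'; python3 -m jog '[{"dp":[-0.1,0,0],"twist":0,"fingers":0.4},{"dp":[-0.1,0,0],"twist":0,"fingers":0.4}]'
```

```text
time_s: 9.2
tool_pos: [0.5482, -0.2535, 0.1866]
tool_rot: [180.0, -0.0, 97.4]
force: [1.1, 1.1, -0.2]
grip_width: 0.0503
grasp_force: 12.0
time_s: 9.45
tool_pos: [0.5482, -0.2536, 0.1863]
tool_rot: [-180.0, -0.1, 97.5]
force: [-0.0, 4.1, -0.7]
grip_width: 0.0501
grasp_force: 12.0
time_s: 9.7
tool_pos: [0.5483, -0.2538, 0.1861]
tool_rot: [-179.9, -0.2, 97.5]
force: [-1.7, 5.6, -0.3]
grip_width: 0.0499
grasp_force: 12.0
```

```bash
python3 -m jog '[{"dp":[0.1,0,0],"twist":0,"fingers":0.4},{"dp":[0.1,0,0],"twist":0,"fingers":0.85},{"dp":[0.1,0,0],"twist":0,"fingers":0.85},{"dp":[0.1,0,0],"twist":0,"fingers":0.85},{"dp":[0.1,0,0],"twist":0,"fingers":0.85},{"dp":[0.1,0,-3],"twist":0,"fingers":0.85},{"dp":[0.1,0,-8],"twist":0,"fingers":0.85},{"dp":[0.1,0,-10],"twist":0,"fingers":0.85}]'
cat > chk.py <<'E'
from h import *
import sys
o=env.get_obs();a=cam("scene");cl=cloud(a);px=a["pixels"].astype(int);B,G,R=px[...,0],px[...,1],px[...,2]
w=np.zeros(B.shape,bool);w[190:235,240:295]=1
m=w&(R>G+50)&(R>B+50)
v,u=np.where(m);print('red rows',[(int(r),int((v==r).sum()),cl[r,u[v==r]][:,2].mean().round(4)) for r in sorted(set(v))])
m=w&(G>R+25)&(G>B+10);v,u=np.where(m);print('green rows',[(int(r),int((v==r).sum()),cl[r,u[v==r]][:,2].mean().round(4)) for r in sorted(set(v))])
d=cv2.resize(np.ascontiguousarray(a["pixels"][160:235,210:310]),None,fx=7,fy=7,interpolation=cv2.INTER_CUBIC);cv2.imwrite(sys.argv[1],d)
th=np.radians(7.5);ex=np.array([np.cos(th),np.sin(th)]);ey=np.array([-ex[1],ex[0]]);C=np.array([.5418,-.2033])
d=o["tool_pos"][:2]-C;print(d@ex,d@ey,o["tool_pos"])
for n,p in dict(blue=(.5987,.1482,.20,90),red=(.465,.2564,.20,122.3),yellow=(.5995,.2535,.2,68)).items(): print(n,go(o,p[:3],p[3]))
E
python3 chk.py pics/c1.png
```

```text
time_s: 10.7
tool_pos: [0.5492, -0.2555, 0.2898]
tool_rot: [179.8, 0.1, 97.4]
force: [0.4, -0.4, -0.7]
grip_width: 0.0742
grasp_force: 0.0
red rows [(193, 3, np.float64(0.136)), (194, 5, np.float64(0.1303)), (195, 5, np.float64(0.1275)), (196, 4, np.float64(0.1268)), (197, 5, np.float64(0.1203)), (198, 5, np.float64(0.1266)), (199, 5, np.float64(0.135)), (200, 5, np.float64(0.1359)), (201, 5, np.float64(0.1319)), (202, 3, np.float64(0.1325)), (203, 3, np.float64(0.1281)), (204, 3, np.float64(0.1246)), (205, 3, np.float64(0.1162)), (206, 4, np.float64(0.1108)), (207, 6, np.float64(0.1106))]
green rows [(207, 2, np.float64(0.1013)), (208, 2, np.float64(0.1008)), (209, 1, np.float64(0.0992)), (210, 14, np.float64(0.0925)), (211, 13, np.float64(0.0878))]
0.0005318680027996116 -0.052676318257803605 [ 0.54920296 -0.25545624  0.28978198]
blue (array([39.39, 10.11,  8.98]), np.float64(7.4))
red (array([51.84, -1.75,  8.98]), np.float64(-24.9))
yellow (array([49.82, 11.55,  8.98]), np.float64(29.4))
```

View pics/c1.png

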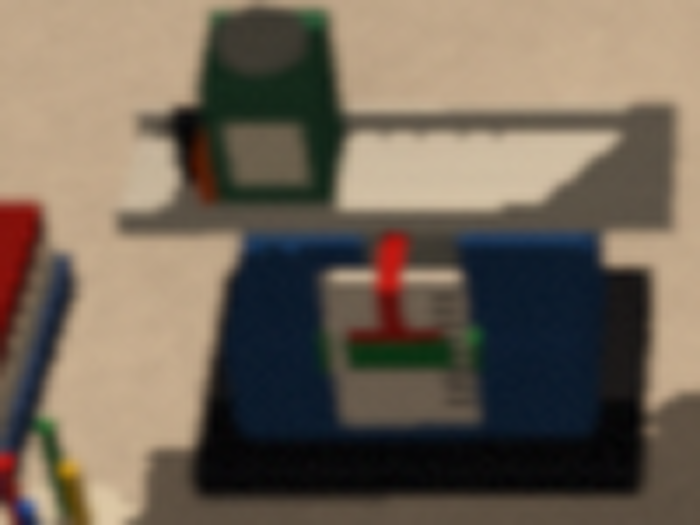

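The green tin stands against the stop, at crop (265,110). The pointer bar at crop (400,337) is still at or just above the top of the green mark, so a second tin is needed. Next is the blue one.

```bash
python3 -m jog '[{"dp":[4,1,0],"twist":1,"fingers":1},{"dp":[10,2.5,0],"twist":2,"fingers":1},{"dp":[16,4,1],"twist":3,"fingers":1},{"dp":[22,5.6,3],"twist":5,"fingers":1},{"dp":[28,7.2,5],"twist":6,"fingers":1},{"dp":[34,8.7,7],"twist":7,"fingers":1},{"dp":[38,9.8,9],"twist":7.4,"fingers":1},{"dp":[39.4,10.1,9],"twist":7.4,"fingers":1}]'
cat > wr.py <<'E'
from h import *
import sys
x,y=map(float,sys.argv[1:3])
o=env.get_obs();P=cloud(cam("wrist"));q=P[(P[...,2]>.062)&(P[...,2]<.085)];q=q[np.hypot(q[:,0]-x,q[:,1]-y)<.045]
r=cv2.minAreaRect((q[:,:2]*1000).astype(np.float32));print(r,len(q),o["tool_pos"],o["tool_rot"])
a=r[2]; y0=min([a-180,a-90,a,a+90,a+180],key=lambda t:abs(t-o["tool_rot"][2]))
print(go(o,[r[0][0]/1000,r[0][1]/1000,.0464],y0))
E
python3 wr.py .5987 .1482
```

```text
time_s: 11.75
tool_pos: [0.5953, 0.1538, 0.1931]
tool_rot: [-179.7, 0.0, 90.4]
force: [0.5, 0.3, 0.3]
grip_width: 0.0873
grasp_force: 0.0
((598.7265625, 146.0714874267578), (50.059715270996094, 50.30722427368164), 3.32423734664917) 2583 [0.59533585 0.15384388 0.1930899 ] [-1.79701750e+02  3.92668391e-02  9.03843174e+01]
(array([-0.78,  0.33, 14.67]), np.float64(-2.9))
```

```bash
python3 -m jog '[{"dp":[0,0,2],"twist":-2,"fingers":1},{"dp":[0,0,4],"twist":-2.9,"fingers":1},{"dp":[0,0,4],"twist":-2.9,"fingers":1},{"dp":[0,0,4],"twist":-2.9,"fingers":1}]'
python3 wr.py .5987 .1462
```

```text
time_s: 12.3
tool_pos: [0.598, 0.1485, 0.1572]
tool_rot: [180.0, -0.0, 92.8]
force: [0.2, 0.9, 0.3]
grip_width: 0.0867
grasp_force: 0.0
((598.6419677734375, 146.04393005371094), (50.06926727294922, 50.70034408569336), 4.104384422302246) 3335 [0.59796004 0.14851873 0.15719295] [ 1.79950426e+02 -5.49808636e-03  9.28438850e+01]
(array([-0.25,  0.06, 11.08]), np.float64(-1.3))
```

```bash
python3 -m jog '[{"dp":[-0.2,0.06,5],"twist":-1,"fingers":1},{"dp":[-0.2,0.06,9],"twist":-1,"fingers":1},{"dp":[-0.2,0.06,11],"twist":-1,"fingers":1},{"dp":[-0.2,0.06,11],"twist":-1,"fingers":0.4},{"dp":[-0.2,0.06,11],"twist":-1,"fingers":0.4},{"dp":[-0.2,0.06,11],"twist":-1,"fingers":0.4},{"dp":[-0.2,0.06,11],"twist":-1,"fingers":0.4},{"dp":[-0.2,0.06,11],"twist":-1,"fingers":0.4}]' 12
python3 -m jog '[{"dp":[0,0,0],"twist":0,"fingers":0.4},{"dp":[0,0,0],"twist":0,"fingers":0.4},{"dp":[0,0,-1],"twist":0,"fingers":0.4},{"dp":[0,0,-5],"twist":0,"fingers":0.4},{"dp":[0,0,-10],"twist":0,"fingers":0.4},{"dp":[0,0,-15],"twist":0,"fingers":0.4},{"dp":[0,0,-20],"twist":0,"fingers":0.4},{"dp":[0,0,-22],"twist":0,"fingers":0.4}]' 12
cat > tg.py <<'E'
from h import *
import sys
th=np.radians(7.5);ex=np.array([np.cos(th),np.sin(th)]);ey=np.array([-ex[1],ex[0]]);C=np.array([.5418,-.2033])
o=env.get_obs();p=C+ey*float(sys.argv[1])/1000;d=o["tool_pos"][:2]-C
print('tray xy now',(d@ex).round(4),(d@ey).round(4),go(o,[*p,float(sys.argv[2])],97.5))
E
python3 tg.py 25 .27
```

```text
time_s: 13.35
tool_pos: [0.5987, 0.1476, 0.0474]
tool_rot: [179.9, -0.0, 93.9]
force: [0.3, 0.3, 3.2]
grip_width: 0.0498
grasp_force: 12.0
time_s: 14.35
tool_pos: [0.5991, 0.1472, 0.27]
tool_rot: [179.8, -0.1, 93.9]
force: [0.2, -0.1, -3.1]
grip_width: 0.0501
grasp_force: 12.0
tray xy now 0.1026 0.34 (array([-32.08,  -8.27,  -0.  ]), np.float64(-3.6))
```

```bash
python3 -m jog '[{"dp":[-5,-1.2,0],"twist":-1,"fingers":0.4},{"dp":[-10.5,-2.6,0],"twist":-2,"fingers":0.4},{"dp":[-16,-4,0],"twist":-3,"fingers":0.4},{"dp":[-21.5,-5.4,0],"twist":-3.6,"fingers":0.4},{"dp":[-27,-6.8,0],"twist":-3.6,"fingers":0.4},{"dp":[-31.5,-7.9,0],"twist":-3.6,"fingers":0.4},{"dp":[-33.1,-8.3,0],"twist":-3.6,"fingers":0.4},{"dp":[-33.1,-8.3,0],"twist":-3.6,"fingers":0.4}]'
python3 -m jog '[{"dp":[0,0,1],"twist":0,"fingers":0.4},{"dp":[0,0,3.5],"twist":0,"fingers":0.4},{"dp":[0,0,5.3],"twist":0,"fingers":0.4},{"dp":[0,0,5.6],"twist":0,"fingers":0.4},{"dp":[0,0,5.6],"twist":0,"fingers":0.4},{"dp":[0,0,5.6],"twist":0,"fingers":0.4}]'
python3 tg.py 15 .1751
```

```text
time_s: 15.35
tool_pos: [0.5375, -0.1894, 0.2663]
tool_rot: [-180.0, -0.0, 97.4]
force: [-0.5, 0.5, -3.2]
grip_width: 0.0499
grasp_force: 12.0
time_s: 16.1
tool_pos: [0.5387, -0.1887, 0.2114]
tool_rot: [179.9, 0.0, 97.5]
force: [0.5, -0.2, -2.2]
grip_width: 0.0501
grasp_force: 12.0
tray xy now -0.0012 0.0148 (array([0.02, 0.12, 3.63]), np.float64(0.0))
```

```bash
python3 -m jog '[{"dp":[0,0.1,1.2],"twist":0,"fingers":0.4},{"dp":[0,0.1,2],"twist":0,"fingers":0.4},{"dp":[0,0.1,2.5],"twist":0,"fingers":0.4},{"dp":[0,0.1,2.8],"twist":0,"fingers":0.4},{"dp":[0,0.1,3.2],"twist":0,"fingers":0.4},{"dp":[0,0.1,3.6],"twist":0,"fingers":0.4},{"dp":[0,0.1,3.6],"twist":0,"fingers":0.4},{"dp":[0,0.1,3.6],"twist":0,"fingers":0.4}]'; python3 -m jog '[{"dp":[-0.3,0,0],"twist":0,"fingers":0.4},{"dp":[-0.7,0,0],"twist":0,"fingers":0.4},{"dp":[-1,0,0],"twist":0,"fingers":0.4},{"dp":[-1.1,0,0],"twist":0,"fingers":0.4},{"dp":[-1.1,0,0],"twist":0,"fingers":0.4}]';  python3 -m jog '[{"dp":[-0.1,0,0],"twist":0,"fingers":0.4},{"dp":[-0.2,0,0],"twist":0,"fingers":0.4},{"dp":[-0.2,0,0],"twist":0,"fingers":0.4}]'
```

```text
time_s: 17.1
tool_pos: [0.5392, -0.1885, 0.1748]
tool_rot: [180.0, 0.0, 97.5]
force: [-0.6, 0.1, -0.1]
grip_width: 0.0503
grasp_force: 12.0
time_s: 17.73
tool_pos: [0.5406, -0.1997, 0.1746]
tool_rot: [180.0, 0.0, 97.5]
force: [0.5, -0.0, -0.3]
grip_width: 0.0499
grasp_force: 12.0
time_s: 18.1
tool_pos: [0.5408, -0.2014, 0.1745]
tool_rot: [180.0, -0.0, 97.5]
force: [-0.5, 0.4, -0.3]
grip_width: 0.0497
grasp_force: 12.0
```

```bash
python3 tg.py 0 .175
```

```text
tray xy now -0.0008 0.002 (array([-0.2 ,  0.08, -0.05]), np.float64(0.0))
```

```bash
python3 -m jog '[{"dp":[-0.1,0,0],"twist":0,"fingers":0.4},{"dp":[-0.2,0,0],"twist":0,"fingers":0.4},{"dp":[-0.2,0,0],"twist":0,"fingers":0.4}]'; python3 -m jog '[{"dp":[-0.1,0,0],"twist":0,"fingers":0.4},{"dp":[-0.1,0,0],"twist":0,"fingers":0.4}]'; python3 -m jog '[{"dp":[-0.1,0,0],"twist":0,"fingers":0.4},{"dp":[-0.1,0,0],"twist":0,"fingers":0.4}]'
```

```text
time_s: 18.48
tool_pos: [0.541, -0.2036, 0.1746]
tool_rot: [180.0, 0.0, 97.5]
force: [-0.8, 1.2, 0.2]
grip_width: 0.0501
grasp_force: 12.0
time_s: 18.73
tool_pos: [0.5412, -0.2044, 0.1746]
tool_rot: [180.0, 0.0, 97.5]
force: [-0.1, 0.3, -0.2]
grip_width: 0.0499
grasp_force: 12.0
time_s: 18.98
tool_pos: [0.5413, -0.2053, 0.1745]
tool_rot: [180.0, -0.0, 97.5]
force: [-0.8, 0.9, -0.0]
grip_width: 0.0503
grasp_force: 12.0
```

```bash
python3 -m jog '[{"dp":[-0.1,0,0],"twist":0,"fingers":0.4},{"dp":[-0.1,0,0],"twist":0,"fingers":0.4}]'; python3 -m jog '[{"dp":[-0.1,0,0],"twist":0,"fingers":0.4},{"dp":[-0.1,0,0],"twist":0,"fingers":0.4}]'; python3 -m jog '[{"dp":[-0.1,0,0],"twist":0,"fingers":0.4},{"dp":[-0.1,0,0],"twist":0,"fingers":0.4}]'
```

```text
time_s: 19.23
tool_pos: [0.5414, -0.2053, 0.1743]
tool_rot: [-180.0, -0.1, 97.6]
force: [-0.5, 4.1, 0.2]
grip_width: 0.0498
grasp_force: 12.0
time_s: 19.48
tool_pos: [0.5414, -0.2055, 0.1741]
tool_rot: [-180.0, -0.2, 97.6]
force: [-1.6, 5.5, 0.9]
grip_width: 0.0498
grasp_force: 12.0
time_s: 19.73
tool_pos: [0.5414, -0.2055, 0.174]
tool_rot: [-179.9, -0.2, 97.6]
force: [-2.1, 7.0, 0.3]
grip_width: 0.0501
grasp_force: 12.0
```

```bash
python3 -m jog '[{"dp":[0.15,0,0],"twist":0,"fingers":0.4},{"dp":[0.15,0,0],"twist":0,"fingers":0.85},{"dp":[0.15,0,0],"twist":0,"fingers":0.85},{"dp":[0.15,0,0],"twist":0,"fingers":0.85},{"dp":[0.15,0,0],"twist":0,"fingers":0.85},{"dp":[0.15,0,-3],"twist":0,"fingers":0.85},{"dp":[0.15,0,-8],"twist":0,"fingers":0.85},{"dp":[0.15,0,-10],"twist":0,"fingers":0.85}]'
python3 chk.py pics/c2.png
```

```text
time_s: 20.72
tool_pos: [0.5425, -0.2077, 0.2777]
tool_rot: [179.8, 0.1, 97.5]
force: [-0.6, -0.5, -0.9]
grip_width: 0.0739
grasp_force: 0.0
red rows [(196, 2, np.float64(0.1242)), (197, 3, np.float64(0.124)), (202, 2, np.float64(0.1231)), (203, 2, np.float64(0.1226)), (204, 3, np.float64(0.1235)), (205, 3, np.float64(0.1171)), (206, 3, np.float64(0.1159)), (207, 3, np.float64(0.1091)), (208, 3, np.float64(0.1073)), (209, 3, np.float64(0.1022)), (210, 5, np.float64(0.0975))]
green rows [(207, 2, np.float64(0.098)), (208, 2, np.float64(0.0978)), (209, 1, np.float64(0.0975))]
0.0001468027143119681 -0.00445411531889548 [ 0.54252693 -0.20769685  0.27766551]
blue (array([34.55, 10.22,  7.77]), np.float64(7.5))
red (array([47.02, -1.62,  7.77]), np.float64(-24.8))
yellow (array([44.98, 11.67,  7.77]), np.float64(29.5))
```

View pics/c2.png

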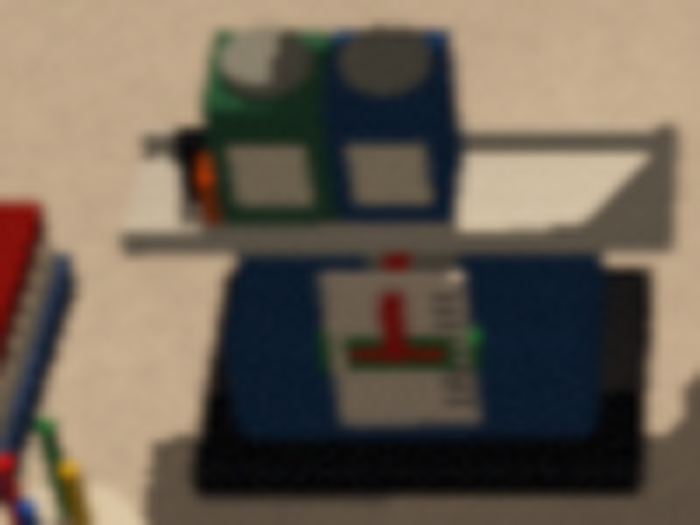

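The row is closed up, with green against the stop and blue against green. The pointer bar at crop (398,352) appears inside the green, which runs from about y=338 to 367. I'll check for parallax before trusting that.

Run:
```python
from h import *
a0=dict(np.load("scene.npz"));a=cam("scene")
th=np.radians(7.5);ex=np.array([np.cos(th),np.sin(th)]);ey=np.array([-ex[1],ex[0]]);C=np.array([.5418,-.2033])
def tf(P): return np.stack([(P[...,:2]-C)@ex,(P[...,:2]-C)@ey,P[...,2]],-1)
T0,T=tf(cloud(a0)),tf(cloud(a))
for t in(T0,T):
    m=(abs(t[...,0])<.02)&(t[...,1]>.06)&(t[...,1]<.11)&(t[...,2]>.09)&(t[...,2]<.17);print('floor z',np.median(t[m][:,2]),m.sum())
# plate plane & pointer plane
print('plate white', [T[r,u].round(4).tolist() for r,u in((204,260),(216,268),(217,262))])
px=a0["pixels"].astype(int);print('ptr bar', [T0[r,u].round(4).tolist() for r,u in((204,262),(204,268),(205,266),(204,265))])
print('now bar',[T[210,u].round(4).tolist() for u in(261,264,266,269,272)])
R=cv2.Rodrigues(np.array(a["rvec"],float))[0];cam0=-R.T@np.array(a["tvec"]).ravel()
def hit(u,v,xp):
    d=R.T@np.array([(u-a["cx"])/a["fx"],(v-a["cy"])/a["fy"],1]);n=np.array([*ex,0]);k=(xp-(cam0[:2]-C)@ex)/(d@n)
    return (cam0+k*d)[2]
for xp in(.065,.07,.075,.08): print(xp,'green top,bot',hit(265,208.0,xp),hit(265,212.0,xp),'ptr',hit(265,209.8,xp), 'ptr empty',hit(265,204.2,xp))
for r in range(203,216): print(r,a0["pixels"][r,264:270:5].tolist(),a["pixels"][r,262:272:8].tolist())
```

```text
floor z 0.15099788684376136 145
floor z 0.12606094036392385 147
plate white [[0.0572, -0.021, 0.1123], [0.0608, -0.0016, 0.0644], [0.0577, -0.0208, 0.0568]]
ptr bar [[0.0688, -0.0128, 0.1238], [0.0696, 0.005, 0.1245], [0.0714, -0.001, 0.1222], [0.0695, -0.0038, 0.1245]]
now bar [[0.0678, -0.0185, 0.0977], [0.0665, -0.0099, 0.0963], [0.0719, -0.0029, 0.1018], [0.0693, 0.0055, 0.099], [0.0668, 0.0139, 0.0964]]
0.065 green top,bot 0.10320813685075514 0.08618507652240415 ptr 0.09558267280486055 ptr empty 0.11912172174013436
0.07 green top,bot 0.10830637784382513 0.0913678085020202 ptr 0.10071876145679326 ptr empty 0.12414097843420913
0.075 green top,bot 0.1134046188368949 0.09655054048163603 ptr 0.10585485010872597 ptr empty 0.1291602351282839
0.08 green top,bot 0.11850285982996489 0.10173327246125163 ptr 0.11099093876065846 ptr empty 0.13417949182235867
203 [[24, 29, 94], [65, 78, 129]] [[75, 89, 105], [79, 92, 106]]
204 [[17, 21, 99], [36, 45, 157]] [[74, 88, 104], [76, 91, 103]]
205 [[37, 45, 96], [40, 48, 120]] [[74, 88, 104], [76, 91, 104]]
206 [[68, 80, 100], [66, 79, 100]] [[74, 89, 103], [74, 89, 102]]
207 [[64, 81, 88], [63, 79, 86]] [[67, 83, 91], [66, 83, 89]]
208 [[39, 62, 47], [35, 57, 43]] [[39, 61, 52], [35, 56, 47]]
209 [[21, 48, 16], [19, 46, 13]] [[20, 39, 49], [16, 35, 47]]
210 [[15, 46, 9], [18, 47, 11]] [[12, 23, 70], [10, 23, 70]]
211 [[19, 48, 15], [20, 48, 15]] [[16, 32, 54], [13, 32, 52]]
212 [[35, 57, 44], [37, 58, 46]] [[38, 58, 54], [37, 57, 52]]
213 [[65, 80, 88], [65, 81, 88]] [[66, 82, 90], [67, 82, 90]]
214 [[75, 88, 101], [73, 87, 99]] [[76, 91, 104], [75, 90, 102]]
215 [[75, 88, 101], [73, 87, 99]] [[75, 90, 103], [76, 90, 102]]
```

By geometry the sink is 24.9 mm, which puts the pointer at 0.095 m. The green top edge is at about 0.098 m, so the pointer is probably in. The margin is only about 3 mm, so I'll take a closer look with the wrist camera from the gauge side.

```bash
python3 -m jog '[{"dp":[0,2,0],"twist":0,"fingers":0.85},{"dp":[-0.5,7,0],"twist":0,"fingers":0.85},{"dp":[-1,12,0],"twist":0,"fingers":0.85},{"dp":[-1.5,16,0],"twist":0,"fingers":0.85},{"dp":[-2,18,0],"twist":0,"fingers":0.85},{"dp":[-2,18,0],"twist":0,"fingers":0.85},{"dp":[-2,18,0],"twist":0,"fingers":0.85}]'
python3 - <<'E'
from h import *
c=cam("wrist");np.savez("w3.npz",**c)
p=proj(c,[[.609,-.195,.095]])[0];print(p)
u,v=np.clip(p,[50,43],[590,357]).astype(int)
cv2.imwrite("pics/w3.png",cv2.resize(np.ascontiguousarray(c["pixels"][v-43:v+43,u-50:u+50]),None,fx=7,fy=7,interpolation=cv2.INTER_CUBIC));print(u-50,v-43)
E
```

```text
time_s: 21.7
tool_pos: [0.7215, -0.2036, 0.2737]
tool_rot: [-179.9, -0.0, 97.5]
force: [-0.5, -0.7, -0.6]
grip_width: 0.0741
grasp_force: 0.0
[216.54752747 156.3757672 ]
166 113
```

View pics/w3.png

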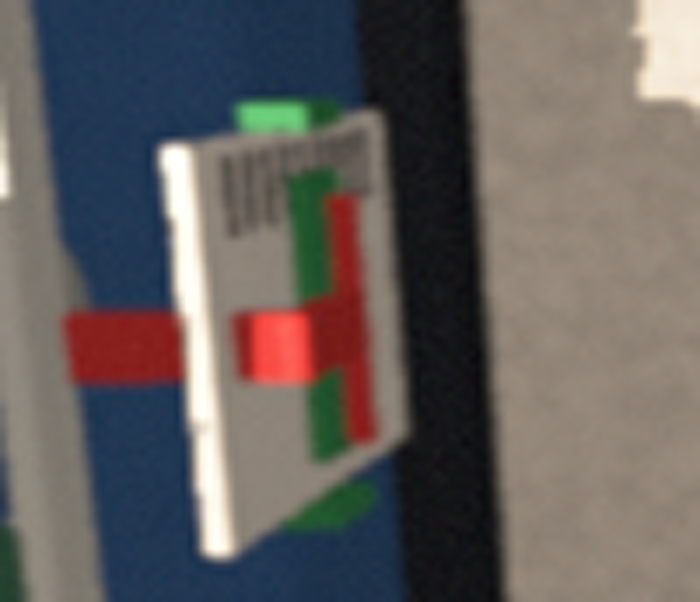

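This view shows the plate obliquely, with the red bar at crop (350,320) in front of the green clip, whose top edge runs from about (292,180) to (312,450). Depth will settle it.

Run:
```python
from h import *
c=dict(np.load("w3.npz"));th=np.radians(7.5);ex=np.array([np.cos(th),np.sin(th)]);ey=np.array([-ex[1],ex[0]]);C=np.array([.5418,-.2033])
P=cloud(c);T=np.stack([(P[...,:2]-C)@ex,(P[...,:2]-C)@ey,P[...,2]],-1)
px=c["pixels"].astype(int);B,G,R=px[...,0],px[...,1],px[...,2]
w=np.zeros(B.shape,bool);w[113:199,166:266]=1
g=w&(G>R+35)&(G>B+20);r=w&(R>G+60)&(T[...,2]<.115)
plate=w&(abs(B-G)<30)&(abs(R-G)<30)&(abs(T[...,0]-.06)<.008)&(T[...,2]<.12)&(abs(T[...,1])<.025)
f=T[plate];print('plate x',np.percentile(f[:,0],[5,50,95]),'z',f[:,2].min(),f[:,2].max())
for v in (143,147,150,153,169,172,175):
    gg=T[v][g[v]];rr=T[v][r[v]]
    print(v,'green x %.4f z %.4f..%.4f'%(np.median(gg[:,0]),gg[:,2].min(),gg[:,2].max()) if len(gg) else '', 'red x %.4f z %.4f..%.4f med %.4f'%(np.median(rr[:,0]),rr[:,2].min(),rr[:,2].max(),np.median(rr[:,2])) if len(rr) else '')
m=(abs(T[...,0])<.028)&(T[...,1]>.05)&(T[...,1]<.11)&(T[...,2]>.1)&(T[...,2]<.16);print('floor',np.median(T[m][:,2]),m.sum())
```

```text
plate x [0.05406898 0.05851947 0.06579735] z -0.0024312785901042127 0.11978826855348111
143 green x 0.0615 z 0.0958..0.0977 red x 0.0671 z 0.0955..0.0972 med 0.0962
147 green x 0.0619 z 0.0935..0.0977 red x 0.0670 z 0.0955..0.0973 med 0.0972
150 green x 0.0618 z 0.0952..0.0982 red x 0.0678 z 0.0958..0.0973 med 0.0966
153 green x 0.0618 z 0.0955..0.0981 red x 0.0678 z 0.0958..0.0977 med 0.0963
169 green x 0.0613 z 0.0957..0.0981 red x 0.0677 z 0.0956..0.0971 med 0.0962
172 green x 0.0618 z 0.0952..0.0974 red x 0.0668 z 0.0953..0.0972 med 0.0962
175 green x 0.0617 z 0.0965..0.0981 red x 0.0671 z 0.0962..0.0972 med 0.0965
floor 0.12487210621746786 3630
```

The wrist depth agrees: tray floor at 0.125 m, so the pointer is at 0.095 m, and the green top edge is at or above 0.098 m. The pointer is about 3 mm inside the green, so two tins are enough.

```bash
python3 -c "
from cell import env
print(env.sign_off())"
```

```text
the job is handed in; nothing more can be done
None
```

I handed in the job with two tins on the scale: green rests against the end stop and blue closes up against it. The pointer measured about 3 mm inside the green mark; red and yellow stay on the counter as spares.

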